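# Release and hold open the gate of a sample transport tray

### The arm

A 6-joint arm with a two-finger parallel gripper is mounted at the origin on the work surface. World frame = base frame: x ahead of the robot, y to its left, z up, the work surface at z = 0. Lengths are in m, angles in rad, forces in N, time in s.
With the tool pointing down it reaches from about 0.325 to 0.85 m from the base axis. Payload 4.4 kg.
Tool frame: the origin (TCP) lies at the very end of the fingers, on their centre line; the grasp point (between the pads) lies 19 mm behind it; z points along the fingers, y is the direction in which the jaws open and shut (so a half turn about z gives the same grasp; the last joint's range is limited). The gripper opens to 94 mm and grips with 3 to 60 N. Pads are 16 mm wide; open, the fingers measure 119 mm over their backs; the gripper's body (75 mm by 177 mm) begins 78 mm behind the grasp point.
Start: joints at [-1.339, 0.207, 1.542, -0, 1.393, -0.15], TCP at [0.215, -0.533, 0.205] pointing down, gripper open.
Joint ranges: [-2.73, 2.73], [-0.86, 2.22], [0.23, 2.46], [-1.11, 4.25], [0.08, 2.63], [-2.82, 2.82]. Speed limits (rad/s): [2.79, 2.79, 3.14, 3.14, 3.14, 3.14].

### API

Orientations are given as [roll, pitch, yaw] about the fixed x, y, z axes, in that order (R = Rz(yaw) Ry(pitch) Rx(roll)).
In Python, from station import r gives the robot as it stands.
- The arm moves only by the tool step_arm, never from a script. Its arguments are lists of equal length, an entry for each row: "delta_pos": the shift along the tool's x, y, z in m, a list of three; "turn": the turn, a rotation vector about the tool's x, y, z in degrees, a list of three. In form: {"delta_pos": [[dx, dy, dz], ...], "turn": [[ax, ay, az], ...]}. A call has exactly 8 rows; each row shifts and turns the commanded pose from where the row before left it, along the tool's axes as they then stand; what a row does not reach is not made up. A row lasts 1/12 s, in which the tool goes at most 41.7 mm and 7.16 degrees, less where a joint would pass 70% of its speed; a pose out of reach is approached as far as the arm can. A call is refused whole if a number of a shift passes 0.0417 or a number of a turn 7.16, either way. A call with a gripper value outside its range is refused whole. "jaw" is the finger opening in m, from 0 to 0.094, set as the call begins (left out, the last holds). The fingers move at their own pace and stop on an object; "grip_force" is the grip in N (left out, the last holds). Time passes only in rows, so rows that do not move let the fingers close, or fill a call up. It gives the time, the measured TCP pose, the force and the opening at its end, in the units of the state.
- r.observe(): the state, without advancing time (a new reading comes with each control period).
- r.grab_frame(name): name is "scene" or "top"; returns the picture (480x640x3 uint8, red, green, blue); there is no depth.
- r.camera_info(name): a dict with "mtx" (3x3 intrinsics, pixels), "rvec" (rotation vector, rad) and "tvec" (3), from world to camera coordinates, as OpenCV has them. Camera axes: x right, y down, z forward; pixel columns grow to the right and rows downward; lengths in m; the calibration is good to about 2 mm. A picture is of the moment at which its call begins. camera_info takes no time and is no camera call.
- r.close_job(): hands the job in, once; it reports no verdict.
Trained networks look in the newest picture that a camera, given by its name, has taken for a name from the list of things; names that differ only in an ending like _2 or _b are one class to them, and where a whole thing is asked for, a point or a joint stands for the part that bears it (a point fixed in the world has none). Each returns a list of dicts, best first, with "confidence" (0 to 1); they miss things now and then, are a little off and sometimes report something else, mostly with a low value. They report only what shows in the picture. A call takes as long as a camera call.
- r.search_frame(camera, label): "extent" ([left, top, right, bottom] as shares, 0 to 1, of the picture: columns of its width, rows of its height, round what is visible of it).
- r.outline_of(camera, label): "region" (480x640 bool, what is visible of it) and "extent" ([left, top, right, bottom] as shares, 0 to 1, of the picture: columns of its width, rows of its height, round what is visible of it).
- r.pinpoint(camera, label): "point" ([column, row] as shares, 0 to 1, of the picture: columns of its width, rows of its height: a listed point, or the origin of a listed thing).
The state is a dict: "time": time; "joint_pos": joint angles; "joint_velocities": joint speeds; "effort": joint torques, N m; "tool_pos": TCP position; "tool_rot": TCP orientation; "wrist_force": force on the tool from outside, world axes, zero at the start; "torque": the same for the moment, N m; "grip_width": finger opening in m.
Only numpy, scipy, OpenCV 4.12 (cv2) and the standard library are available. Lean on these libraries where they do the work, as an engineer would, in place of code of your own. Each camera call takes 0.05 s, during which the arm holds its last target.

### The job

Open the stainless transport tray for a colleague who is about to slide the racks out: squeeze the red safety catch back first, then squeeze the blue catch on the gate and swing the gate out, past the click of its half-open detent, until it stands wide open, past square to the tray front. Finish while still holding the gate there, because it swings part-way back when let go. Squeeze the plastic catches gently and leave the things in the tray and on the bench where they are.

Things in the scene. Friction and masses are not known exactly. Their poses are not given: they have to be found in the camera images.
- safety_grip (a point): Point to pinch the red safety catch, 142 mm above the bench, fixed to the tray, on top of its fixed right-hand front panel (top 110 mm): midway between the fingers once squeezed. Tab and rest stand clear of all else above 115 mm and are squeezed together along y. Axes are the tray's: z up, x into the tray, y along the front from the panel to the hinge (at yaw 0 the front faces the robot)
- safety_rest: Grey fixed rest of the safety catch: plate 26 mm (x) x 10 mm (y), from 111 to 165 mm above the bench. Its outer face lies 16 mm from safety_grip towards -y. Body frame is the tray's, not the plate's centre
- safety_tab: Red sliding tab of the safety catch: plate 26 mm (x) x 12 mm (y), 111 to 165 mm above the bench. Its outer face lies 30 mm from safety_grip towards +y at rest (46 mm over tab and rest) and moves up to 20 mm towards the rest. Body frame is at the tray's origin (shifted by the travel), not the plate's centre
- safety_catch (a joint): Travel of the red safety catch, m: up to 0.002 at the start, its bolt across the face of the gate; clear of the gate from 0.009; 0.020 at its stop. Moves at about 4 N and stays where it is left
- main_grip (a point): Point to pinch the blue catch, 142 mm above the bench, carried on the gate's top rail (top 109 mm): midway between the fingers once squeezed. Tab and rest are squeezed together along the gate, its y. Axes are the gate's: the tray's when shut, turning with it (yaw falls by the gate angle). 130 mm from safety_grip (shut), 125 mm from the hinge axis along the gate
- main_rest: Grey fixed rest of the blue catch: plate 26 mm (across the gate, x) x 10 mm (y), 111 to 165 mm above the bench. Its outer face lies 16 mm from main_grip towards +y (the hinge). Body frame is at the gate's hinge axis at bench level
- main_tab: Blue sliding tab: plate 26 mm (x) x 12 mm (y), 111 to 165 mm above the bench. Its outer face lies 30 mm from main_grip towards -y (the gate's free end) at rest (46 mm over tab and rest) and moves up to 20 mm towards the rest. Body frame is at the gate's hinge axis at bench level (shifted by the travel)
- main_catch (a joint): Travel of the blue catch, m: 0 bolt thrown into its keeper on the panel; clear of it from 0.009; 0.020 at its stop. A spring pushes back with 3 N at 0 and 8 N at the stop, so it shuts when let go; it must be squeezed until the gate has left the panel (0.1 rad), later it may be out or in
- gate_hinge (a point): Point on the gate's vertical hinge axis, at the left (+y) end of the gate, 142 mm above the bench; axes are the tray's. The shut gate runs 191 mm from here towards the tray's -y; main_grip then lies 7 mm in +x and 125 mm in -y of this point
- gate (a joint): Angle of the gate, rad: 0 shut, grows as its free end swings out from the tray (clockwise from above), 1.57 square to the front, 2.0 at its stop. A weak damped spring (0.1 to 0.2 N m) always swings it back; about half-open (0.9) a sprung ball clicks over two ribs, which takes about 5 N at the blue catch; let go beyond that, the gate swings back and stops against the detent at about 1.07
- gate_leaf: The gate with its blue catch: steel frame with upright rods, 188 mm long, 12 mm thick, 22 to 109 mm above the bench; origin on its hinge axis at bench level
- tray: Stainless open-topped tray, 240 mm deep (x), 325 mm wide (y), walls 110 mm high, fixed to the bench; origin under its centre, front towards -x: fixed panel at the right of the front (-y), gate at the left (+y)
- tip_rack: pink pipette-tip rack 124 x 84 x 53 mm with clear tips, standing in the tray just behind the gate; origin under its centre
- lancet_box: open cream carton 110 x 85 x 62 mm of yellow lancets, in the tray; origin under its centre
- bottle_blue: blue dropper bottle, 34 mm diameter, 82 mm tall, on the bench; origin under its centre
- bottle_amber: amber dropper bottle, same size
- bottle_clear: clear-white dropper bottle, same size
- meter: dark red hand-held meter 108 x 66 x 25 mm lying on the bench in front of the tray's fixed panel; origin under its centre
- cap_blue: small blue cap, 24 mm diameter, 16 mm tall, on the bench
- cap_yellow: small yellow cap, same size

How it is judged:
By the outcome, as a careful person would: the job done as asked, in the order asked, and still so for the second after the job is handed in, while the arm keeps its last pose, push and grip.
It also fails if it takes over 50 s, if anything falls off the work surface, if the arm or the gripper's body presses on something with over 40 N, if the wrist force passes 120 N, or if a joint passes its speed limit or range.

## Working session

There is one attempt and no reset: what is moved stays moved. The work goes in short steps, Python scripts to look and compute and a tool call to move; the robot and the scene stay as the last step left them, time stands still between calls to the robot, and variables do not carry over. Pictures are saved under pics/ and viewed, and the job is handed in when it is done.

Besides the shell and the picture viewer there is one more tool, called after "Call:" by a JSON object that holds its "method" and its "body", one argument or row to a line. step_arm: Moves the arm, as the interface text tells. Its arguments: {"type":"object","properties":{"delta_pos":{"type":"array","items":{"type":"array","items":{"type":"number"}}},"turn":{"type":"array","items":{"type":"array","items":{"type":"number"}}},"jaw":{"type":"number"},"grip_force":{"type":"number"}},"required":["delta_pos","turn"]}

```bash
ls; mkdir -p pics
python3 - <<'E'
from station import r
import cv2
s=r.observe(); print(s)
for n in("scene","top"):
    im=r.grab_frame(n); cv2.imwrite(f"pics/{n}0.png",im[:,:,::-1]); print(n,r.camera_info(n))
    for l in("safety_grip","main_grip","gate_hinge","tray"):
        print(l,[(p["confidence"],p["point"][0]*640,p["point"][1]*480) for p in r.pinpoint(n,l)][:2])
E
```

```text
pics
{'time': 0.0, 'joint_pos': array([-1.33847227e+00,  2.07434954e-01,  1.54294666e+00,  1.02352487e-06,
        1.39350665e+00, -1.50492157e-01]), 'joint_velocities': array([-2.83128832e-04,  7.66262788e-04, -2.65154167e-04, -6.30639189e-04,
        2.29432046e-03,  3.76308410e-05]), 'effort': array([ 9.79140641e-04, -3.70881486e+01, -2.81415743e+01,  6.99984818e-02,
        3.61955585e-02, -1.84643695e-04]), 'tool_pos': array([ 0.21458695, -0.53258177,  0.2042858 ]), 'tool_rot': array([-3.13932314e+00, -3.45164857e-04,  3.82815637e-01]), 'wrist_force': array([ 0.38607268,  0.16982854, -0.00730801]), 'torque': array([ 0.04142341, -0.0246287 , -0.01156689]), 'grip_width': 0.09429808557820238}
scene {'mtx': array([[533.1946385 ,   0.        , 319.47041302],
       [  0.        , 533.1946385 , 237.94739816],
       [  0.        ,   0.        ,   1.        ]]), 'rvec': array([ 2.09238017,  1.08122933, -0.48936061]), 'tvec': array([-0.33019486, -0.27075808,  1.72804937])}
safety_grip [(0.65, 307.072, 223.68)]
main_grip [(0.66, 355.77599999999995, 211.104)]
gate_hinge [(0.95, 393.408, 194.208), (0.65, 305.216, 222.816)]
tray [(0.36, 271.616, 249.408)]
top {'mtx': array([[507.68087451,   0.        , 311.08245483],
       [  0.        , 507.68087451, 237.08597135],
       [  0.        ,   0.        ,   1.        ]]), 'rvec': array([ 2.1808912 , -2.19460701,  0.10453138]), 'tvec': array([-0.01562139,  0.62430037,  1.39839903])}
safety_grip [(0.95, 328.0, 241.10399999999998)]
main_grip [(0.94, 272.704, 236.688)]
gate_hinge [(0.7, 226.62400000000002, 231.408)]
tray [(0.62, 286.528, 198.624)]
```

View pics/scene0.png

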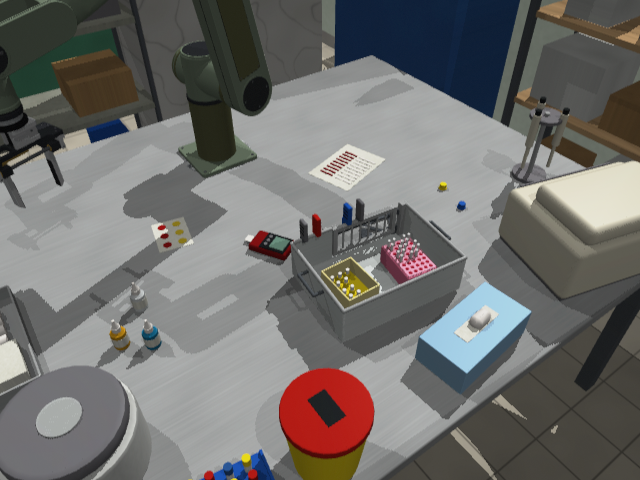

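View pics/top0.png

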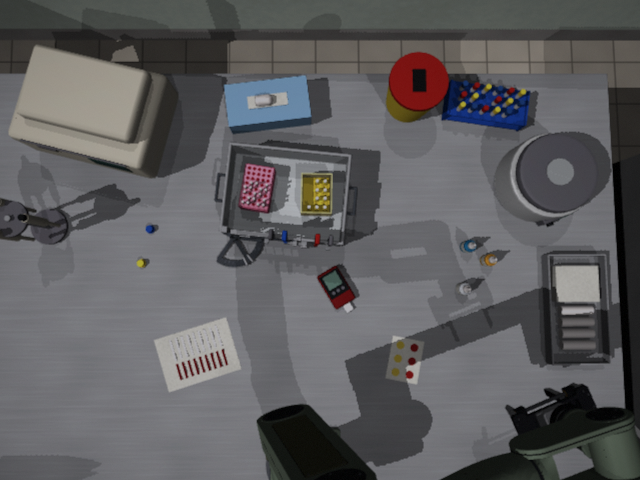

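```bash
cat > h.py <<'E'
import numpy as np,cv2
from station import r
def cam(n):
    c=r.camera_info(n); R=cv2.Rodrigues(np.array(c["rvec"]))[0]; return np.array(c["mtx"]),R,np.array(c["tvec"]).ravel()
def ray(n,u,v):
    K,R,t=cam(n); return -R.T@t, R.T@np.linalg.inv(K)@np.array([u,v,1.])
def atz(n,u,v,z):
    o,d=ray(n,u,v); return o+d*(z-o[2])/d[2]
def tri(a,b):
    o1,d1=ray("top",*a);o2,d2=ray("scene",*b)
    s=np.linalg.lstsq(np.c_[d1,-d2],o2-o1,rcond=None)[0]
    p,q=o1+s[0]*d1,o2+s[1]*d2; return (p+q)/2,np.linalg.norm(p-q)
def proj(n,P):
    K,R,t=cam(n); p=K@(R@np.array(P,float)+t); return p[:2]/p[2]
E
python3 - <<'E'
from h import *
T={"s":(328,241.1),"m":(272.7,236.7),"h":(226.6,231.4)}
S={"s":(307.1,223.7),"m":(355.8,211.1),"h":(393.4,194.2)}
P={}
for k in T:
    P[k]=atz("top",*T[k],.142); print(k,P[k],atz("scene",*S[k],.142),tri(T[k],S[k]))
print(np.linalg.norm(P["s"]-P["m"]),np.linalg.norm(P["h"]-P["m"]))
d=P["m"]-P["s"]; print("yaw",np.arctan2(-d[0],d[1]))
d=P["h"]-P["s"]; print("yaw",np.arctan2(-d[0],d[1]))
E
```

```text
s [ 0.60419954 -0.06117215  0.142     ] [ 0.59468892 -0.0496087   0.142     ] (array([ 0.60460418, -0.05874725,  0.15333913]), np.float64(0.004468106149715387))
m [0.61636081 0.08094952 0.142     ] [0.62429658 0.07193135 0.142     ] (array([0.61630657, 0.08038253, 0.13285145]), np.float64(0.002736031906889819))
h [0.63069048 0.19924872 0.142     ] [0.62632241 0.18945178 0.142     ] (array([0.62763697, 0.1952205 , 0.14104377]), np.float64(0.010287998773705972))
0.14264103269388476 0.11916392372252178
yaw -0.0853615173052238
yaw -0.10137484240222355
```

The scene shows red catch at about (317,225), blue at (348,213). The top view shows the tray front at row ~237, with red at (318,240), blue at (284,237), the hinge at ~(228,232) and the meter at (337,288). I'll zoom in to refine these.

Run:
```python
import cv2
a=cv2.imread("pics/top0.png")[205:265,210:370]; cv2.imwrite("pics/tc.png",cv2.resize(a,None,fx=5,fy=5,interpolation=cv2.INTER_CUBIC))
a=cv2.imread("pics/scene0.png")[185:265,285:445]; cv2.imwrite("pics/sc.png",cv2.resize(a,None,fx=5,fy=5,interpolation=cv2.INTER_CUBIC))
from h import *
for n in("top","scene"):
    if n=="top": r.grab_frame("top")
    else: r.grab_frame("scene")
    for l in("safety_tab","safety_rest","main_tab","main_rest"):
        o=r.outline_of(n,l)
        for q in o[:2]:
            v,u=q["region"].nonzero(); print(n,l,q["confidence"],u.mean(),v.mean(),u.min(),u.max(),v.min(),v.max(),len(u))
```

```text
top safety_tab 0.44 316.3333333333333 193.97767857142858 301 332 172 216 1344
top safety_rest 0.45 330.2962962962963 241.0 327 333 236 246 54
top safety_rest 0.27 269.3490853658537 236.60670731707316 232 301 230 246 656
top main_tab 0.37 284.625 237.45 283 286 232 243 40
top main_rest 0.64 271.36170212765956 235.19148936170214 269 274 231 239 47
scene safety_tab 0.72 346.8324607329843 213.50785340314135 342 351 202 224 191
scene safety_tab 0.56 315.96363636363634 224.05454545454546 312 320 214 235 165
scene safety_rest 0.75 303.2214285714286 228.88571428571427 299 307 219 240 140
scene safety_rest 0.26 118.7448275862069 335.9701149425287 109 129 320 350 435
scene main_tab 0.59 346.75935828877004 213.7860962566845 342 351 203 224 187
scene main_rest 0.75 359.2824427480916 208.93129770992365 356 363 199 219 131
scene main_rest 0.53 374.4841216216216 265.57128378378377 292 464 200 339 11840
```

View pics/tc.png

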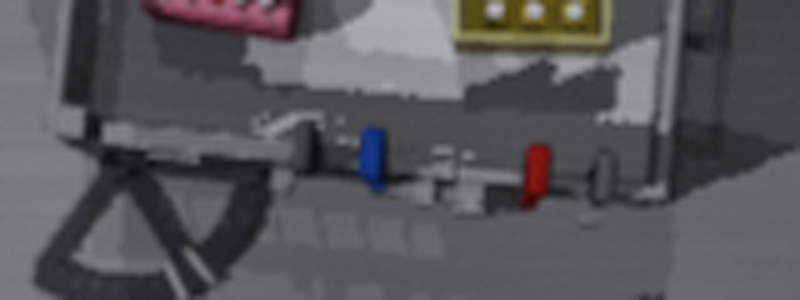

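View pics/sc.png

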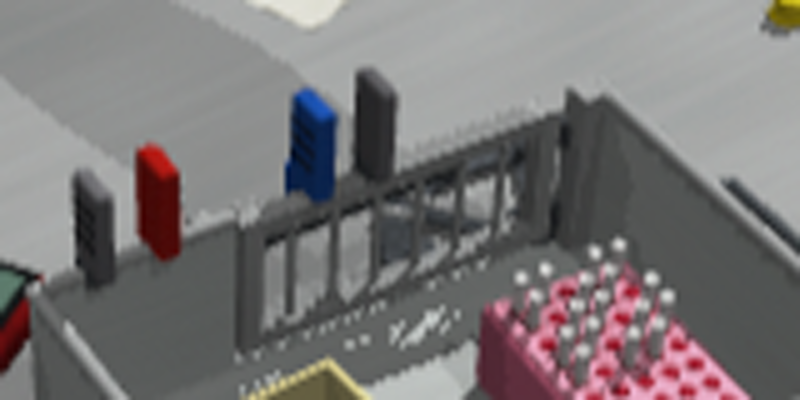

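```bash
cat > fit.py <<'E'
from h import *
from scipy.optimize import least_squares
def hullc(n,box,T):
    P=[T([x,y,z]) for x in box[0] for y in box[1] for z in (.111,.165)]
    p=np.array([proj(n,q) for q in P],np.float32); h=cv2.convexHull(p).reshape(-1,2)
    m=cv2.moments(h); return np.array([m["m10"]/m["m00"],m["m01"]/m["m00"]])
def col(im,b):
    u0,v0,u1,v1=b
    a=im[v0:v1,u0:u1].astype(int); R,G,B=a[...,0],a[...,1],a[...,2]
    o={}
    for k,m in (("red",(R>90)&(R>2.5*G)&(R>2.5*B)),("blue",(B>80)&(B>1.8*R)&(B>1.4*G))):
        v,u=m.nonzero(); o[k]=(u.mean()+u0,v.mean()+v0,len(u))
    return o
boxes={"red":([-.013,.013],[.018,.030]),"srest":([-.013,.013],[-.016,-.006]),"blue":([-.013,.013],[.100,.112]),"mrest":([-.013,.013],[.136,.146])}
E
python3 - <<'E'
from fit import *
top=r.grab_frame("top"); sc=r.grab_frame("scene")
a=col(top,(262,225,345,252)); b=col(sc,(295,195,375,245)); print(a,b)
meas={("top","red"):a["red"][:2],("top","blue"):a["blue"][:2],("scene","red"):b["red"][:2],("scene","blue"):b["blue"][:2],
("top","srest"):(330.3,241),("top","mrest"):(271.4,235.2),("scene","srest"):(303.2,228.9),("scene","mrest"):(359.3,208.9)}
def res(p):
    c,s=np.cos(p[2]),np.sin(p[2]); o=[]
    for (n,k),m in meas.items():
        off=p[3] if k in("blue","mrest") else 0
        T=lambda q:np.array([p[0]+c*(q[0]+off)-s*q[1],p[1]+s*(q[0]+off)+c*q[1],q[2]])
        o.append(hullc(n,boxes[k],T)-np.array(m))
    return np.array(o)
s=least_squares(lambda p:res(p).ravel(),[.605,-.05,-.09,0],loss="soft_l1")
print(s.x); 
for k,e in zip(meas,res(s.x)): print(k,e.round(2))
E
```

```text
{'red': (np.float64(316.97297297297297), np.float64(238.32432432432432), 37), 'blue': (np.float64(283.6666666666667), np.float64(235.53333333333333), 45)} {'red': (np.float64(316.258064516129), np.float64(217.2258064516129), 31), 'blue': (np.float64(347.3243243243243), np.float64(206.59459459459458), 37)}Traceback (most recent call last):
  File "<stdin>", line 13, in <module>
    return func(*args, **kwargs)
    result = trf(vector_fun.fun, vector_fun.jac, x0, f0, J0, lb, ub, ftol, xtol,
                 gtol, max_nfev, x_scale, loss_function, tr_solver,
                 tr_options.copy(), verbose, callback=callback_wrapped)
    return trf_no_bounds(
        fun, jac, x0, f0, J0, ftol, xtol, gtol, max_nfev, x_scale,
        loss_function, tr_solver, tr_options, verbose, callback=callback)
    J = jac(x)
    self._update_jac()
    ~~~~~~~~~~~~~~~~^^
    self.J = self.jac_wrapped(xp_copy(self.x), f0=self.f)
             ~~~~~~~~~~~~~~~~^^^^^^^^^^^^^^^^^^^^^^^^^^^^
    J, dct = approx_derivative(
             ~~~~~~~~~~~~~~~~~^
        self.fun,
        ^^^^^^^^^
    ...<2 lines>...
  
[... 586 characters left out ...]
rn np.atleast_1d(self.fun(x))
                         ~~~~~~~~^^^
    return self.f(x, *self.args, **self.kwargs)
           ~~~~~~^^^^^^^^^^^^^^^^^^^^^^^^^^^^^^
  File "<stdin>", line 13, in <lambda>
  File "<stdin>", line 11, in res
  File "fit.py", line 5, in hullc
    p=np.array([proj(n,q) for q in P],np.float32); h=cv2.convexHull(p).reshape(-1,2)
                ~~~~^^^^^
  File "h.py", line 14, in proj
    K,R,t=cam(n); p=K@(R@np.array(P,float)+t); return p[:2]/p[2]
          ~~~^^^
  File "h.py", line 4, in cam
    c=r.camera_info(n); R=cv2.Rodrigues(np.array(c["rvec"]))[0]; return np.array(c["mtx"]),R,np.array(c["tvec"]).ravel()
ValueError: time passes only in moves, steps and waits
```

```bash
sed -i 's/^def cam/import functools\n@functools.cache\ndef cam/' h.py
sed -i 's/(R>90)&(R>2.5\*G)&(R>2.5\*B)/(R>40)\&(R>2.2*G)\&(R>2.2*B)/; s/(B>80)&(B>1.8\*R)&(B>1.4\*G)/(B>35)\&(B>1.7*R)\&(B>1.35*G)/' fit.py
cat > fit1.py <<'E'
from fit import *
top=cv2.imread("pics/top0.png")[:,:,::-1]; sc=cv2.imread("pics/scene0.png")[:,:,::-1]
a=col(top,(262,225,345,252)); b=col(sc,(295,195,375,245)); print(a,b)
meas={("top","red"):a["red"][:2],("top","blue"):a["blue"][:2],("scene","red"):b["red"][:2],("scene","blue"):b["blue"][:2],
("top","srest"):(330.3,241),("top","mrest"):(271.4,235.2),("scene","srest"):(303.2,228.9),("scene","mrest"):(359.3,208.9)}
def res(p):
    c,s=np.cos(p[2]),np.sin(p[2]); o=[]
    for (n,k),m in meas.items():
        off=p[3] if k in("blue","mrest") else 0
        T=lambda q:np.array([p[0]+c*(q[0]+off)-s*q[1],p[1]+s*(q[0]+off)+c*q[1],q[2]])
        o.append(hullc(n,boxes[k],T)-np.array(m))
    return np.array(o)
s=least_squares(lambda p:res(p).ravel(),[.605,-.05,-.09,0],loss="soft_l1",diff_step=1e-2)
p=s.x; print(p)
for k,e in zip(meas,res(p)): print(k,e.round(2))
c,s_=np.cos(p[2]),np.sin(p[2]); print("main",p[0]+c*p[3]-s_*.13,p[1]+s_*p[3]+c*.13)
h=np.array([p[0]+c*(p[3]-.007)-s_*.255,p[1]+s_*(p[3]-.007)+c*.255]);print("hinge",h)
for n in("top","scene"):print(proj(n,[*h,.11]))
E
python3 fit1.py; python3 -c "
from h import *;print(r.observe()['time'])"
```

```text
{'red': (np.float64(316.8545454545455), np.float64(239.4), 55), 'blue': (np.float64(283.9830508474576), np.float64(236.0), 59)} {'red': (np.float64(316.43225806451613), np.float64(225.14193548387095), 155), 'blue': (np.float64(346.98857142857145), np.float64(214.25142857142856), 175)}
[ 0.60530187 -0.05535556 -0.10172465  0.00126069]
('top', 'red') [-0.38  0.39]
('top', 'blue') [0.79 0.27]
('scene', 'red') [ 0.24 -0.28]
('scene', 'blue') [-0.22 -0.13]
('top', 'srest') [-0.33  0.1 ]
('top', 'mrest') [-0.15 -0.22]
('scene', 'srest') [0.32 0.83]
('scene', 'mrest') [-0.22  0.67]
main 0.6197574438835849 0.07384437985907671
hinge [0.62548729 0.19890904]
[228.5508475  234.47930672]
[394.91388334 202.75201459]
1.1
```

The fit holds to under 1 px: tray yaw ≈ -0.10, safety grip (0.605,-0.055), main grip (0.620,0.074), hinge (0.625,0.199). The grip distance and hinge projection also match. Next is a planner that turns world waypoints into rows.

```bash
cat > plan.py <<'E'
from h import *
from scipy.spatial.transform import Rotation as Ro
def down(yaw): return Ro.from_euler("xyz",[np.pi,0,yaw])
def cur():
    s=r.observe(); return np.array(s["tool_pos"]),Ro.from_euler("xyz",s["tool_rot"])
def rows(wp,start=None):
    """wp: list of (xyz,yaw) one per row"""
    p,R=start or cur(); D=[];T=[]
    for q,y in wp:
        d=np.round(R.inv().apply(np.array(q)-p),4); t=np.round(np.degrees((R.inv()*down(y)).as_rotvec()),2)
        D.append(d.tolist());T.append(t.tolist()); p=p+R.apply(d); R=R*Ro.from_rotvec(np.radians(t))
    for i in range(0,len(D),8): print("P",D[i:i+8]);print("T",T[i:i+8])
E
python3 - <<'E'
from plan import *
p,R=cur(); y0=R.as_euler("xyz")[2]; g=np.array([.6053,-.0554,.205]); N=24
Y=np.pi-.102
rows([(p+(g-p)*k/N,y0+(Y-y0)*k/N) for k in range(1,N+1)])
E
```

```text
P [[0.0225, -0.0124, 0.0], [0.0238, -0.0098, 0.0], [0.0247, -0.0072, 0.0001], [0.0253, -0.0043, -0.0], [0.0257, -0.0016, -0.0], [0.0257, 0.0013, 0.0], [0.0254, 0.0042, 0.0], [0.0248, 0.0069, 0.0001]]
T [[-0.0, 0.0, -6.34], [-0.0, 0.0, -6.35], [-0.0, 0.0, -6.34], [-0.0, 0.0, -6.34], [-0.0, 0.0, -6.34], [-0.0, -0.0, -6.35], [-0.0, -0.0, -6.34], [-0.0, -0.0, -6.34]]
P [[0.0238, 0.0096, -0.0], [0.0227, 0.0121, -0.0], [0.0211, 0.0147, 0.0], [0.0195, 0.0168, 0.0], [0.0174, 0.0189, 0.0], [0.0153, 0.0207, 0.0001], [0.0128, 0.0223, -0.0], [0.0103, 0.0235, 0.0]]
T [[-0.0, -0.0, -6.34], [-0.0, -0.0, -6.35], [-0.0, -0.0, -6.34], [-0.0, -0.0, -6.34], [-0.0, -0.0, -6.34], [-0.0, -0.0, -6.35], [-0.0, -0.0, -6.34], [-0.0, -0.0, -6.34]]
P [[0.0077, 0.0246, 0.0], [0.0049, 0.0252, 0.0], [0.0021, 0.0257, 0.0001], [-0.0008, 0.0257, -0.0], [-0.0036, 0.0254, -0.0], [-0.0064, 0.025, 0.0], [-0.0091, 0.024, 0.0], [-0.0117, 0.0229, 0.0001]]
T [[-0.0, -0.0, -6.34], [-0.0, -0.0, -6.35], [-0.0, -0.0, -6.34], [-0.0, -0.0, -6.34], [0.0, -0.0, -6.34], [0.0, -0.0, -6.35], [0.0, -0.0, -6.34], [0.0, -0.0, -6.34]]
```

Call:
{"method": "step_arm", "body": {
  "delta_pos": [
    [0.0225,-0.0124,0],
    [0.0238,-0.0098,0],
    [0.0247,-0.0072,0],
    [0.0253,-0.0043,0],
    [0.0257,-0.0016,0],
    [0.0257,0.0013,0],
    [0.0254,0.0042,0],
    [0.0248,0.0069,0]
  ],
  "turn": [
    [0,0,-6.34],
    [0,0,-6.35],
    [0,0,-6.34],
    [0,0,-6.34],
    [0,0,-6.34],
    [0,0,-6.35],
    [0,0,-6.34],
    [0,0,-6.34]
  ],
  "jaw": 0.08
}}

```text
time: 1.77
tool_pos: [0.3457, -0.373, 0.2056]
tool_rot: [3.141, 0.0, 1.274]
wrist_force: [0.9, -0.2, -0.5]
grip_width: 0.0802
```

Call:
{"method": "step_arm", "body": {
  "delta_pos": [
    [0.0238,0.0096,0],
    [0.0227,0.0121,0],
    [0.0211,0.0147,0],
    [0.0195,0.0168,0],
    [0.0174,0.0189,0],
    [0.0153,0.0207,0],
    [0.0128,0.0223,0],
    [0.0103,0.0235,0]
  ],
  "turn": [
    [0,0,-6.34],
    [0,0,-6.35],
    [0,0,-6.34],
    [0,0,-6.34],
    [0,0,-6.34],
    [0,0,-6.35],
    [0,0,-6.34],
    [0,0,-6.34]
  ]
}}

```text
time: 2.43
tool_pos: [0.4758, -0.2137, 0.2056]
tool_rot: [3.141, 0.0, 2.16]
wrist_force: [1.0, -1.1, 0.3]
grip_width: 0.0799
```

Call:
{"method": "step_arm", "body": {
  "delta_pos": [
    [0.0077,0.0246,0],
    [0.0049,0.0252,0],
    [0.0021,0.0257,0],
    [-0.0008,0.0257,0],
    [-0.0036,0.0254,0],
    [-0.0064,0.025,0],
    [-0.0091,0.024,0],
    [-0.0117,0.0229,0]
  ],
  "turn": [
    [0,0,-6.34],
    [0,0,-6.35],
    [0,0,-6.34],
    [0,0,-6.34],
    [0,0,-6.34],
    [0,0,-6.35],
    [0,0,-6.34],
    [0,0,-6.34]
  ]
}}

```text
time: 3.1
tool_pos: [0.6061, -0.0544, 0.2054]
tool_rot: [-3.142, 0.0, 3.045]
wrist_force: [1.1, 0.2, -0.4]
grip_width: 0.0801
```

Call:
{"method": "step_arm", "body": {
  "delta_pos": [
    [0.0005,0.001,0.012],
    [0,0,0.014],
    [0,0,0.014],
    [0,0,0.014],
    [0,0,0.014],
    [0,0,0.014],
    [0,0,0],
    [0,0,0]
  ],
  "turn": [
    [0,0,0],
    [0,0,0],
    [0,0,0],
    [0,0,0],
    [0,0,0],
    [0,0,0],
    [0,0,0],
    [0,0,0]
  ]
}}

```text
time: 3.77
tool_pos: [0.6036, -0.0546, 0.1221]
tool_rot: [3.141, -0.003, 3.038]
wrist_force: [0.1, -0.3, 1.1]
grip_width: 0.08
```

```bash
cat > snap.py <<'E'
import sys
from h import *
k=sys.argv[1]
a=r.grab_frame("scene")[145:285,285:465]; cv2.imwrite(f"pics/s{k}.png",cv2.resize(a[:,:,::-1],None,fx=4,fy=4,interpolation=cv2.INTER_CUBIC))
a=r.grab_frame("top")[180:300,190:370]; cv2.imwrite(f"pics/t{k}.png",cv2.resize(a[:,:,::-1],None,fx=4,fy=4,interpolation=cv2.INTER_CUBIC))
E
python3 snap.py 1
```

```text
(no output)
```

View pics/s1.png

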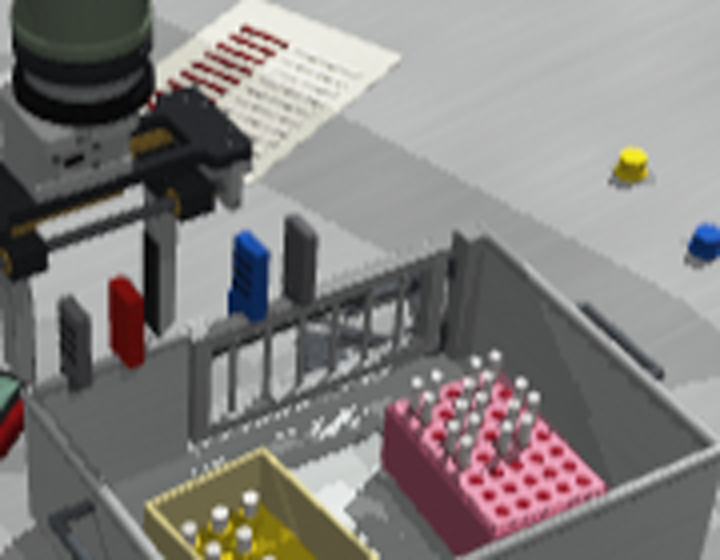

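View pics/t1.png

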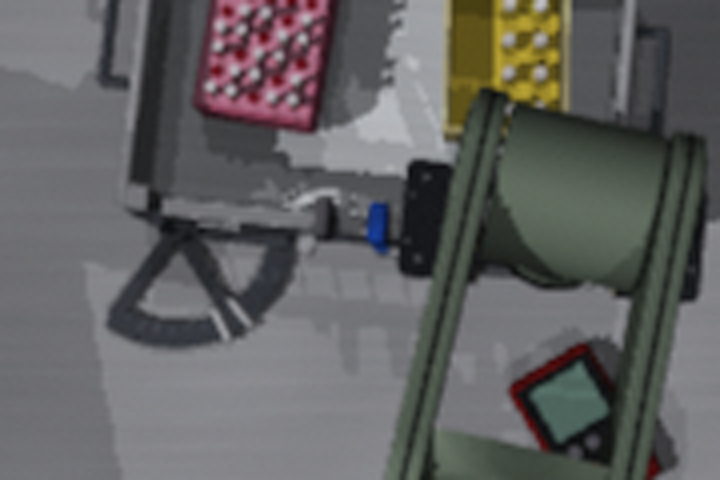

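The fingers straddle the red tab and grey rest (red at crop (127,320), right finger at (155,290)). Now squeezing.

Call:
{"method": "step_arm", "body": {
  "delta_pos": [
    [0,0,0],
    [0,0,0],
    [0,0,0],
    [0,0,0],
    [0,0,0],
    [0,0,0],
    [0,0,0],
    [0,0,0]
  ],
  "turn": [
    [0,0,0],
    [0,0,0],
    [0,0,0],
    [0,0,0],
    [0,0,0],
    [0,0,0],
    [0,0,0],
    [0,0,0]
  ],
  "jaw": 0.03,
  "grip_force": 8
}}

```text
time: 4.53
tool_pos: [0.6051, -0.0561, 0.1238]
tool_rot: [-3.138, 0.001, 3.04]
wrist_force: [-0.6, -5.1, 2.2]
grip_width: 0.0316
```

Call:
{"method": "step_arm", "body": {
  "delta_pos": [
    [0,0,0],
    [0,0,0],
    [0,0,0],
    [0,0,0],
    [0,0,0],
    [0,0,0],
    [0,0,0],
    [0,0,0]
  ],
  "turn": [
    [0,0,0],
    [0,0,0],
    [0,0,0],
    [0,0,0],
    [0,0,0],
    [0,0,0],
    [0,0,0],
    [0,0,0]
  ]
}}

```text
time: 5.2
tool_pos: [0.605, -0.0567, 0.1238]
tool_rot: [-3.138, 0.001, 3.039]
wrist_force: [-1.2, -4.9, 2.5]
grip_width: 0.0301
```

```bash
python3 snap.py 2
```

```text
(no output)
```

View pics/s2.png

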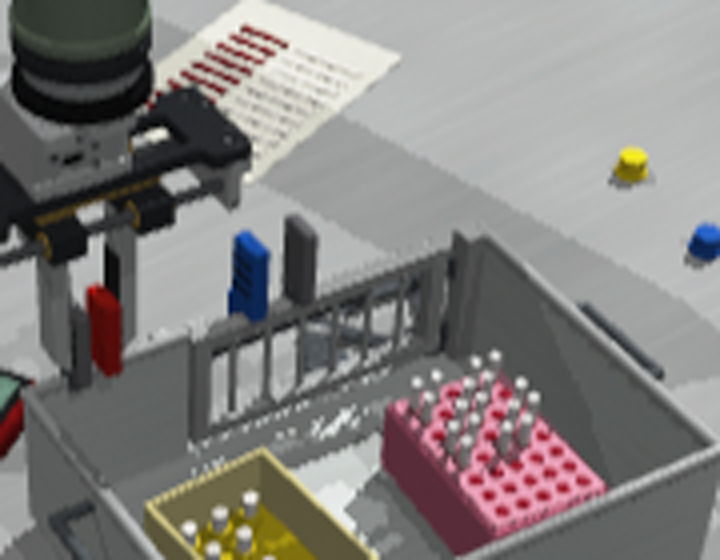

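Red moved from crop x≈127 to ≈105, right beside its rest. The width of 30 mm means about 16 mm of travel, clear of the 9 mm needed. Next: release, lift and move to the blue catch.

Call:
{"method": "step_arm", "body": {
  "delta_pos": [
    [0,0,0],
    [0,0,0],
    [0,0,0],
    [0,0,0],
    [0,0,0],
    [0,0,-0.015],
    [0,0,-0.025],
    [0,0,-0.027]
  ],
  "turn": [
    [0,0,0],
    [0,0,0],
    [0,0,0],
    [0,0,0],
    [0,0,0],
    [0,0,0],
    [0,0,0],
    [0,0,0]
  ],
  "jaw": 0.08
}}

```text
time: 5.97
tool_pos: [0.6035, -0.0538, 0.1892]
tool_rot: [3.141, -0.004, 3.04]
wrist_force: [1.2, 0.5, -0.2]
grip_width: 0.0785
```

Run:
```python
from plan import *
p,R=cur(); print(p,r.observe()["grip_width"])
g=np.array([.6198,.0738,.19]); Y=np.pi-.102
rows([(p+(g-p)*k/6,Y) for k in range(1,7)]+[(g,Y)]*2)
```

```text
[ 0.60346764 -0.05384034  0.18924557] 0.07849934136107296
P [[-0.0005, 0.0214, -0.0001], [-0.0006, 0.0215, -0.0001], [-0.0005, 0.0214, -0.0002], [-0.0006, 0.0215, -0.0001], [-0.0005, 0.0214, -0.0001], [-0.0006, 0.0214, -0.0001], [0.0, 0.0, -0.0], [0.0, 0.0, -0.0]]
T [[0.04, -0.25, 0.01], [0.0, -0.0, 0.0], [0.0, -0.0, 0.0], [0.0, -0.0, 0.0], [0.0, -0.0, 0.0], [0.0, -0.0, 0.0], [0.0, -0.0, 0.0], [0.0, -0.0, 0.0]]
```

Call:
{"method": "step_arm", "body": {
  "delta_pos": [
    [-0.0002,0.0214,0],
    [-0.0002,0.0215,0],
    [-0.0002,0.0214,0],
    [-0.0002,0.0215,0],
    [-0.0002,0.0214,0],
    [-0.0002,0.0214,0],
    [0,0,0],
    [0,0,0]
  ],
  "turn": [
    [0,0,0],
    [0,0,0],
    [0,0,0],
    [0,0,0],
    [0,0,0],
    [0,0,0],
    [0,0,0],
    [0,0,0]
  ]
}}

```text
time: 6.63
tool_pos: [0.619, 0.0744, 0.1902]
tool_rot: [-3.141, -0.0, 3.042]
wrist_force: [-0.2, -0.1, 0.6]
grip_width: 0.0799
```

```bash
python3 - <<'E'
from plan import *
p,R=cur(); print(p,r.observe()["grip_width"])
g=np.array([.6198,.0738,.123]); Y=np.pi-.102
rows([(p+(g-p)*k/6,Y) for k in range(1,7)]+[(g,Y)]*2)
E
python3 snap.py 3
```

```text
[0.61904905 0.07436977 0.19024159] 0.0798718742718439
P [[-0.0001, -0.0001, 0.0112], [-0.0002, -0.0001, 0.0112], [-0.0001, -0.0, 0.0112], [-0.0001, -0.0001, 0.0112], [-0.0002, -0.0001, 0.0112], [-0.0001, -0.0001, 0.0112], [-0.0, 0.0, 0.0], [-0.0, 0.0, 0.0]]
T [[-0.02, -0.02, 0.14], [-0.0, 0.0, -0.0], [-0.0, 0.0, -0.0], [-0.0, 0.0, -0.0], [-0.0, 0.0, -0.0], [-0.0, 0.0, -0.0], [-0.0, 0.0, -0.0], [-0.0, 0.0, -0.0]]
```

View pics/s3.png

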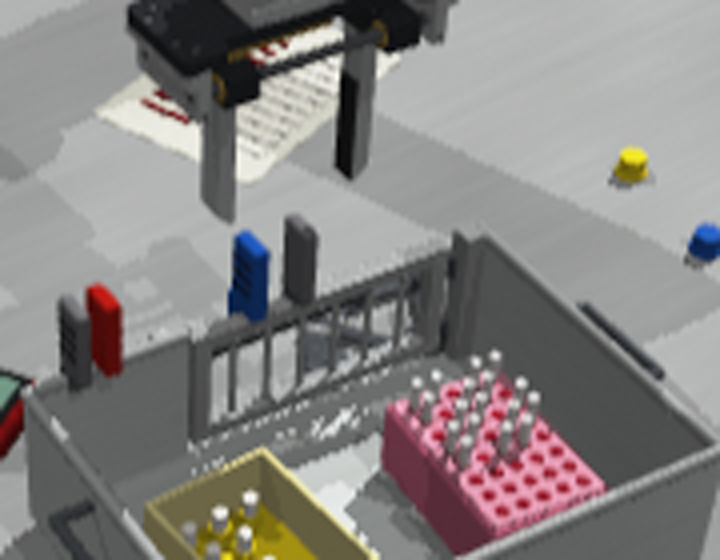

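The red tab stayed squeezed at (105,330), beside its rest. Fingers are above the blue catch, so I'll descend and squeeze.

Call:
{"method": "step_arm", "body": {
  "delta_pos": [
    [-0.0003,-0.0003,0.0112],
    [-0.0002,-0.0001,0.0112],
    [-0.0001,0,0.0112],
    [-0.0001,-0.0001,0.0112],
    [0,0,0.0112],
    [0,0,0.0112],
    [0,0,0],
    [0,0,0]
  ],
  "turn": [
    [0,0,0],
    [0,0,0],
    [0,0,0],
    [0,0,0],
    [0,0,0],
    [0,0,0],
    [0,0,0],
    [0,0,0]
  ]
}}

```text
time: 7.4
tool_pos: [0.619, 0.0728, 0.1218]
tool_rot: [-3.141, -0.003, 3.04]
wrist_force: [0.9, 0.2, -0.8]
grip_width: 0.08
```

Call:
{"method": "step_arm", "body": {
  "delta_pos": [
    [0,0,0],
    [0,0,0],
    [0,0,0],
    [0,0,0],
    [0,0,0],
    [0,0,0],
    [0,0,0],
    [0,0,0]
  ],
  "turn": [
    [0,0,0],
    [0,0,0],
    [0,0,0],
    [0,0,0],
    [0,0,0],
    [0,0,0],
    [0,0,0],
    [0,0,0]
  ],
  "jaw": 0.029,
  "grip_force": 14
}}

```text
time: 8.07
tool_pos: [0.6207, 0.0758, 0.1239]
tool_rot: [3.135, 0.002, 3.039]
wrist_force: [2.0, 9.2, 0.8]
grip_width: 0.031
```

Call:
{"method": "step_arm", "body": {
  "delta_pos": [
    [0,0,0],
    [0,0,0],
    [0,0,0],
    [0,0,0],
    [0,0,0],
    [0,0,0],
    [0,0,0],
    [0,0,0]
  ],
  "turn": [
    [0,0,0],
    [0,0,0],
    [0,0,0],
    [0,0,0],
    [0,0,0],
    [0,0,0],
    [0,0,0],
    [0,0,0]
  ]
}}

```text
time: 8.73
tool_pos: [0.6208, 0.0768, 0.1239]
tool_rot: [3.135, 0.002, 3.04]
wrist_force: [2.5, 7.9, 0.5]
grip_width: 0.0293
```

```bash
python3 snap.py 4; python3 -c "
from h import *
print(r.observe())"
```

```text
{'time': 8.8333, 'joint_pos': array([-0.01869391,  0.38233395,  1.4920423 ,  0.00655868,  1.26470284,
       -1.49018525]), 'joint_velocities': array([ 8.88034876e-05,  3.81068953e-05, -5.08532401e-05,  1.07150127e-03,
        6.29731346e-04, -7.08383030e-04]), 'effort': array([ -4.56859276, -41.76880002, -25.11899292,  -1.90843508,
         0.50142188,  -0.08420378]), 'tool_pos': array([0.62078336, 0.07674698, 0.12387351]), 'tool_rot': array([3.13515229e+00, 1.99526991e-03, 3.04031272e+00]), 'wrist_force': array([2.06318199, 8.22956594, 1.19373508]), 'torque': array([ 0.9619416 , -0.37812946, -0.06883243]), 'grip_width': 0.029015233069041284}
```

View pics/s4.png

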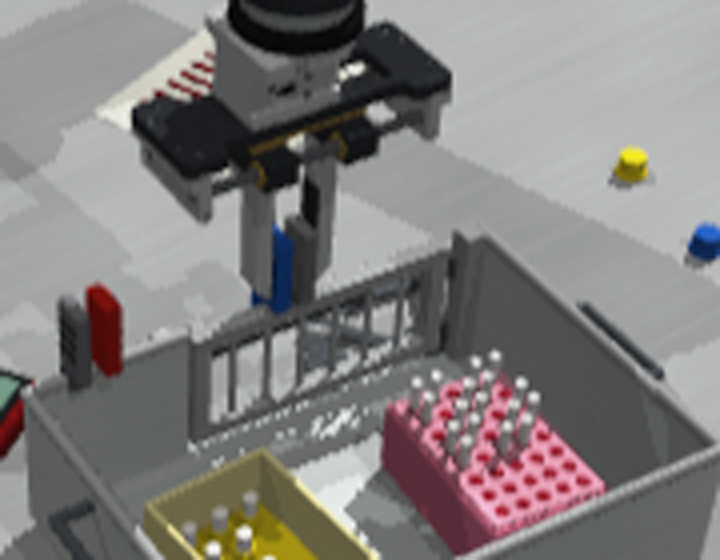

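Blue moved right up to its rest (crop (280,270)); width 29 mm means about 17 mm of travel. The +8 N in y shows the rest-side finger pushing the rest, so the tool needs about 3 mm of centring. I'll do that while closing onto the stop with a mild 14 N.

Call:
{"method": "step_arm", "body": {
  "delta_pos": [
    [0,0.001,0],
    [0,0.001,0],
    [0,0.001,0],
    [0,0.001,0],
    [0,0,0],
    [0,0,0],
    [0,0,0],
    [0,0,0]
  ],
  "turn": [
    [0,0,0],
    [0,0,0],
    [0,0,0],
    [0,0,0],
    [0,0,0],
    [0,0,0],
    [0,0,0],
    [0,0,0]
  ],
  "jaw": 0.024
}}

```text
time: 9.5
tool_pos: [0.621, 0.0783, 0.1239]
tool_rot: [3.139, 0.002, 3.04]
wrist_force: [1.2, 5.5, 2.9]
grip_width: 0.026
```

```bash
cat > arc.py <<'E'
from plan import *
H=np.array([.6254,.2005]); t=-.102; T=np.array([.621,.0783,.1239])
v=Ro.from_euler("z",-t).apply(np.append(T[:2]-H,0))
def pose(g):
    q=Ro.from_euler("z",t-g).apply(v); return np.array([H[0]+q[0],H[1]+q[1],T[2]]),np.pi+t-g
def arc(g0,gs):
    p,y=pose(g0); rows([pose(g) for g in gs],(p,down(y)))
def est():
    s=r.observe(); d=np.array(s["tool_pos"])[:2]-H
    gp=t-(np.arctan2(d[1],d[0])-np.arctan2(v[1],v[0])); y=s["tool_rot"][2]; g=np.pi+t-y
    print("g from pos",gp%(2*np.pi),"yaw",g%(2*np.pi),"rad",np.hypot(*d),np.hypot(*v),s["wrist_force"],s["grip_width"],s["joint_pos"].round(2))
    u=Ro.from_euler("z",-(t-gp)).apply(np.append(s["wrist_force"][:2],0)); print("gate-frame F",u)
if __name__=="__main__":
    print(v); arc(0,[.04*k for k in range(1,9)])
    for g in(0,1.,1.8,1.9): print(g,pose(g))
E
python3 arc.py
```

```text
[ 0.00806567 -0.12201289  0.        ]
P [[0.0049, -0.0002, -0.0], [0.0049, -0.0002, -0.0], [0.0049, -0.0003, 0.0], [0.0048, -0.0002, 0.0], [0.0049, -0.0002, 0.0], [0.0049, -0.0002, 0.0], [0.0049, -0.0003, 0.0], [0.0049, -0.0002, 0.0]]
T [[0.0, -0.0, 2.29], [-0.0, -0.0, 2.29], [-0.0, -0.0, 2.3], [-0.0, -0.0, 2.29], [-0.0, -0.0, 2.29], [-0.0, -0.0, 2.29], [-0.0, -0.0, 2.29], [-0.0, -0.0, 2.29]]
0 (array([0.621 , 0.0783, 0.1239]), 3.0395926535897932)
1.0 (array([0.52019492, 0.13817753, 0.1239    ]), 2.0395926535897932)
1.8 (array([0.50739551, 0.23254903, 0.1239    ]), 1.2395926535897932)
1.9 (array([0.5111846 , 0.24416971, 0.1239    ]), 1.1395926535897933)
```

Call:
{"method": "step_arm", "body": {
  "delta_pos": [
    [0.002,0.0015,0],
    [0.0049,-0.0002,0],
    [0.0049,-0.0002,0],
    [0.0049,-0.0002,0],
    [0.0049,-0.0002,0],
    [0.0049,-0.0002,0],
    [0.0049,-0.0002,0],
    [0.0049,-0.0002,0]
  ],
  "turn": [
    [0,0,0.93],
    [0,0,2.29],
    [0,0,2.29],
    [0,0,2.29],
    [0,0,2.29],
    [0,0,2.29],
    [0,0,2.29],
    [0,0,2.29]
  ]
}}

```text
time: 10.17
tool_pos: [0.5857, 0.0855, 0.124]
tool_rot: [3.14, 0.002, 2.741]
wrist_force: [2.4, 4.0, 3.3]
grip_width: 0.0259
```

```bash
python3 -c "
from arc import *
est()"; python3 snap.py 5
```

```text
Traceback (most recent call last):
  File "arc.py", line 11, in est
    print("g from pos",gp%(2*np.pi),"yaw",g%(2*np.pi),"rad",np.hypot(*d),np.hypot(*v),s["wrist_force"],s["grip_width"],s["joint_pos"].round(2))
                                                                         ~~~~~~~~^^^^
TypeError: return arrays must be of ArrayType
```

View pics/s5.png

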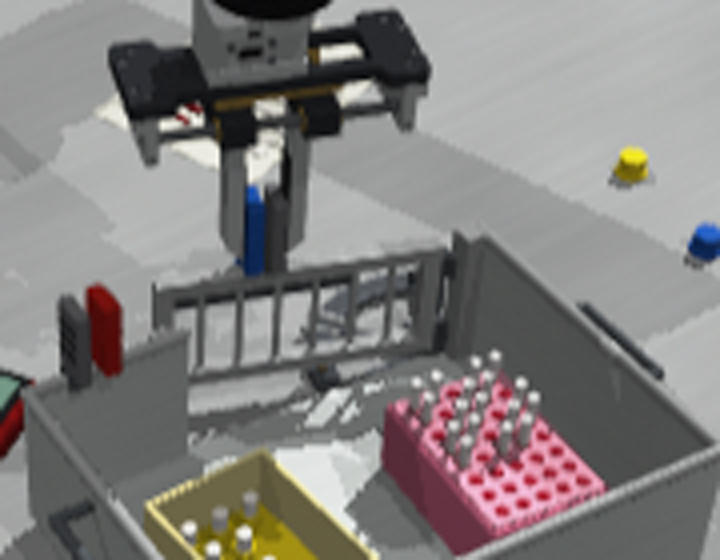

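The gate's free end now stands clear of the panel (crop (160,300)), g≈0.30, with the blue catch still held. Continuing through the detent.

```bash
sed -i 's/np.hypot(\*v)/np.hypot(*v[:2])/' arc.py; python3 -c "
from arc import *
est(); arc(.3,[.35,.4]);arc(.3,[.36,.42])"
```

```text
g from pos 0.2978015110105182 yaw 0.2966192193163155 rad 0.121669215864137 0.12227918874444663 [2.23782944 3.74401706 2.35616529] 0.025733438030263293 [-0.    0.32  1.58  0.    1.24 -1.17]
gate-frame F [0.60404594 4.31980009 0.        ]
P [[0.0061, -0.0003, -0.0], [0.0061, -0.0002, 0.0]]
T [[0.0, -0.0, 2.86], [-0.0, -0.0, 2.87]]
P [[0.0073, -0.0003, -0.0], [0.0074, -0.0002, 0.0]]
T [[0.0, -0.0, 3.44], [-0.0, -0.0, 3.44]]
```

Call:
{"method": "step_arm", "body": {
  "delta_pos": [
    [0.0061,0.0005,0],
    [0.0061,-0.0002,0],
    [0.0061,-0.0002,0],
    [0.0061,-0.0002,0],
    [0.0061,-0.0002,0],
    [0.0061,-0.0002,0],
    [0.0061,-0.0002,0],
    [0.0061,-0.0002,0]
  ],
  "turn": [
    [0,0,2.86],
    [0,0,2.86],
    [0,0,2.86],
    [0,0,2.86],
    [0,0,2.86],
    [0,0,2.86],
    [0,0,2.86],
    [0,0,2.86]
  ]
}}

```text
time: 10.93
tool_pos: [0.5446, 0.1104, 0.1239]
tool_rot: [3.14, 0.002, 2.343]
wrist_force: [2.4, 1.4, 3.2]
grip_width: 0.0257
```

```bash
python3 -c "
from arc import *
est()"
```

```text
g from pos 0.694993523109695 yaw 0.6970311063440726 rad 0.12101488646437376 0.12227918874444663 [2.36160242 1.44724147 3.19916787] 0.025716845754182243 [ 0.04  0.24  1.67 -0.    1.22 -0.73]
gate-frame F [0.61527876 2.70057511 0.        ]
```

Call:
{"method": "step_arm", "body": {
  "delta_pos": [
    [0.0061,0.0001,0],
    [0.0061,-0.0002,0],
    [0.0061,-0.0002,0],
    [0.0061,-0.0002,0],
    [0.0061,-0.0002,0],
    [0.0061,-0.0002,0],
    [0.0061,-0.0002,0],
    [0.0061,-0.0002,0]
  ],
  "turn": [
    [0,0,2.86],
    [0,0,2.86],
    [0,0,2.86],
    [0,0,2.86],
    [0,0,2.86],
    [0,0,2.86],
    [0,0,2.86],
    [0,0,2.86]
  ]
}}

```text
time: 11.6
tool_pos: [0.5164, 0.149, 0.1239]
tool_rot: [3.14, 0.003, 1.943]
wrist_force: [2.7, 1.2, 3.3]
grip_width: 0.0261
```

```bash
python3 -c "
from arc import *
est()"; python3 snap.py 6
```

```text
g from pos 1.093448200435473 yaw 1.0963518605792322 rad 0.12054594165136903 0.12227918874444663 [2.67631206 1.19336616 3.29193404] 0.026061910632310177 [ 0.12  0.21  1.72 -0.    1.21 -0.25]
gate-frame F [-0.1291576   2.92747115  0.        ]
```

View pics/s6.png

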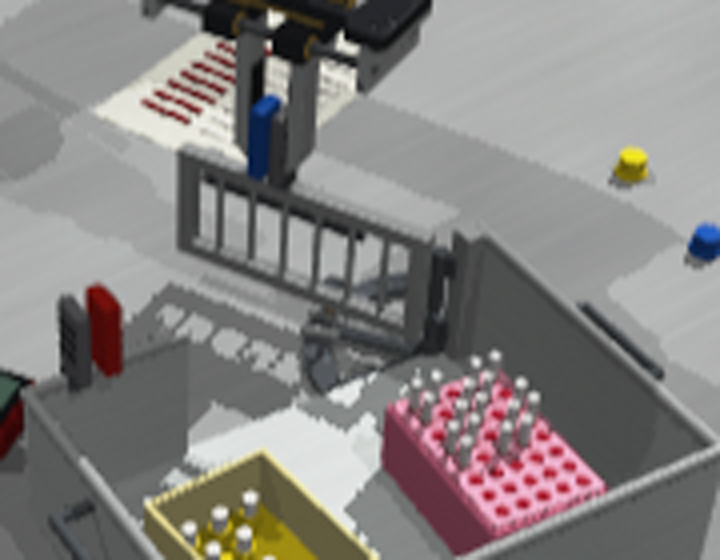

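View pics/t6.png

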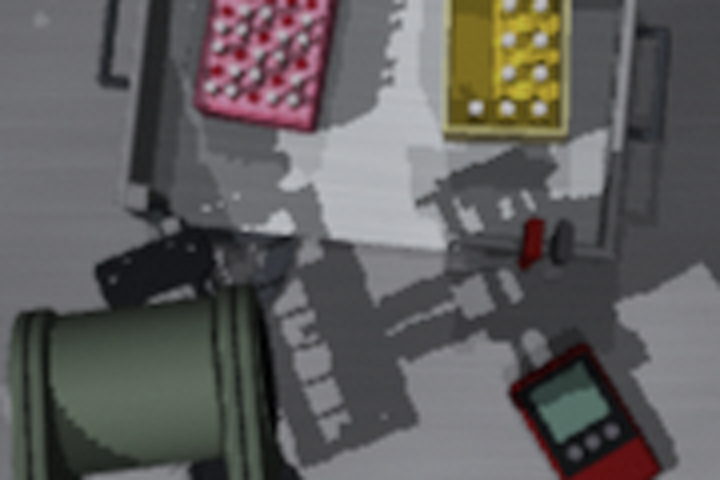

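The gate follows the fingers and its measured angle is past the detent (g≈1.09), with racks undisturbed. Continuing to wide open.

Call:
{"method": "step_arm", "body": {
  "delta_pos": [
    [0.0061,0.0001,0],
    [0.0061,-0.0002,0],
    [0.0061,-0.0002,0],
    [0.0061,-0.0002,0],
    [0.0061,-0.0002,0],
    [0.0061,-0.0002,0],
    [0.0061,-0.0002,0],
    [0.0061,-0.0002,0]
  ],
  "turn": [
    [0,0,2.86],
    [0,0,2.86],
    [0,0,2.86],
    [0,0,2.86],
    [0,0,2.86],
    [0,0,2.86],
    [0,0,2.86],
    [0,0,2.86]
  ]
}}

```text
time: 12.37
tool_pos: [0.5052, 0.1964, 0.1239]
tool_rot: [3.14, 0.002, 1.545]
wrist_force: [2.0, -1.7, 5.0]
grip_width: 0.026
```

Call:
{"method": "step_arm", "body": {
  "delta_pos": [
    [0.0061,0,0],
    [0.0061,-0.0002,0],
    [0.0061,-0.0002,0],
    [0.0061,-0.0002,0],
    [0.0061,-0.0002,0],
    [0.0061,-0.0002,0],
    [0,0,0],
    [0,0,0]
  ],
  "turn": [
    [0,0,2.86],
    [0,0,2.86],
    [0,0,2.86],
    [0,0,2.86],
    [0,0,2.86],
    [0,0,2.86],
    [0,0,0],
    [0,0,0]
  ]
}}

```text
time: 13.03
tool_pos: [0.5095, 0.2326, 0.1239]
tool_rot: [3.14, 0.002, 1.248]
wrist_force: [1.2, -1.5, 6.4]
grip_width: 0.0254
```

```bash
python3 -c "
from arc import *
est()"; python3 snap.py 7
```

```text
g from pos 1.8048079457639776 yaw 1.7912611285678741 rad 0.12028937625897074 0.12227918874444663 [ 1.24948345 -1.54776759  6.43396265] 0.025356577130828086 [ 0.27  0.26  1.66 -0.    1.23  0.6 ]
gate-frame F [1.04922699 1.6899456  0.        ]
```

View pics/s7.png

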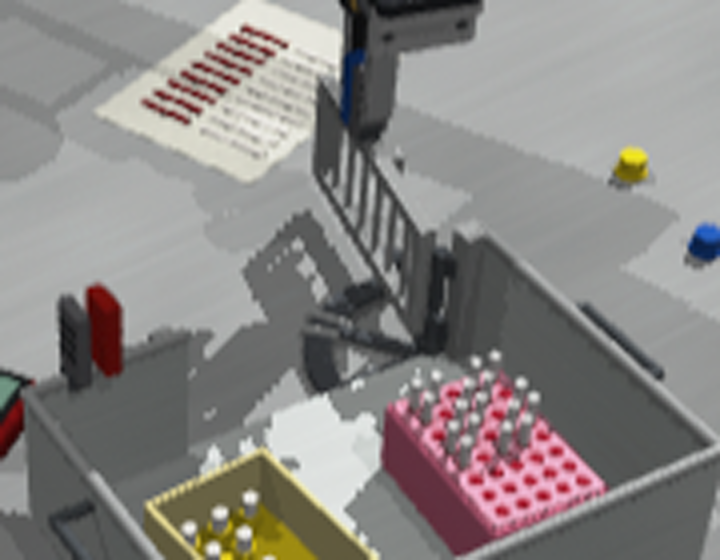

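View pics/t7.png

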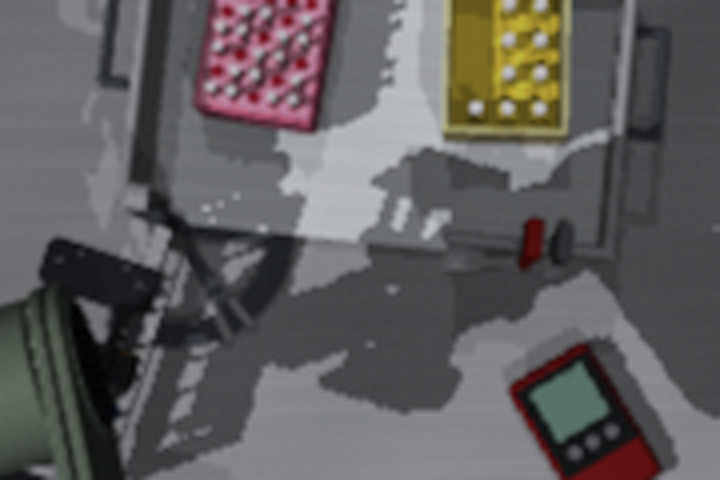

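Run:
```python
from arc import *
for n,f,o in(("top","t7",(190,180)),("scene","s7",(285,145))):
    im=cv2.imread(f"pics/{f}.png")
    for g,c in((1.57,(0,0,255)),(1.8,(0,255,0))):
        P=[]
        for s in(0,.19):
            q=Ro.from_euler("z",t-g).apply([0,-s,0]); P.append(tuple(int(x) for x in (proj(n,[H[0]+q[0],H[1]+q[1],.109])-o)*4))
        cv2.line(im,P[0],P[1],c,1)
    cv2.imwrite(f"pics/{f}o.png",im)
a,b=cv2.imread("pics/t7o.png"),cv2.imread("pics/s7o.png")
cv2.imwrite("pics/o7.png",np.hstack([a[150:480,0:380],b[40:370,250:630]]))
```

```text
(no output)
```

View pics/o7.png

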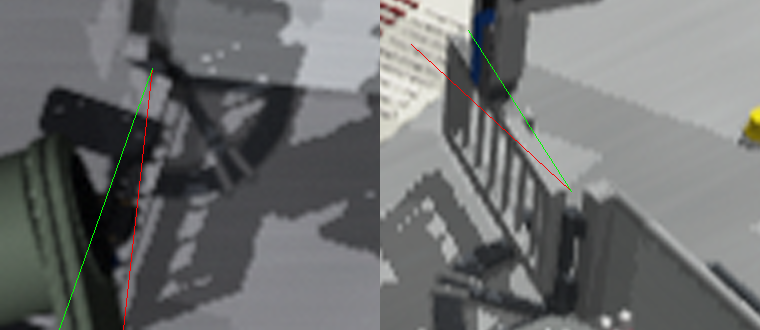

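Run:
```python
import numpy as np
from scipy.optimize import least_squares
P=np.array([(.621,.0783),(.5857,.0855),(.5446,.1104),(.5164,.149),(.5052,.1964),(.5095,.2326)])
s=least_squares(lambda p:np.hypot(P[:,0]-p[0],P[:,1]-p[1])-p[2],[.625,.2,.122]);c=s.x;print(c,s.fun)
a=np.unwrap(np.arctan2(P[:,1]-c[1],P[:,0]-c[0]));print(a[0]-a)
from h import *
sc=cv2.imread("pics/s7.png");cv2.imwrite("pics/s7z.png",cv2.resize(sc[60:360,290:480],None,fx=2,fy=2))
for k in(0,1):pass
for n in("top","scene"):
    r.grab_frame(n)
    for l in("gate_leaf","main_grip","gate_hinge","main_tab"):
        print(n,l,[(q["confidence"],(np.array(q["point"])*[640,480]).round(1)) for q in r.pinpoint(n,l)][:2])
```

```text
[0.62725985 0.20028904 0.12212188] [ 2.76676760e-05 -4.09852055e-05 -4.35549488e-06  2.74993333e-05
 -9.64648840e-08 -9.72446640e-06]
[0.         0.29610298 0.69225628 1.0862047  1.48767547 1.78731626]
top gate_leaf [(0.5, array([234.1, 236.2]))]
top main_grip [(0.54, array([208.5, 281.6]))]
top gate_hinge []
top main_tab []
scene gate_leaf [(0.86, array([390.8, 233.3]))]
scene main_grip [(0.59, array([376.8, 166.9])), (0.46, array([350.9, 296.1]))]
scene gate_hinge [(0.62, array([394.1, 193.1]))]
scene main_tab []
```

View pics/s7z.png

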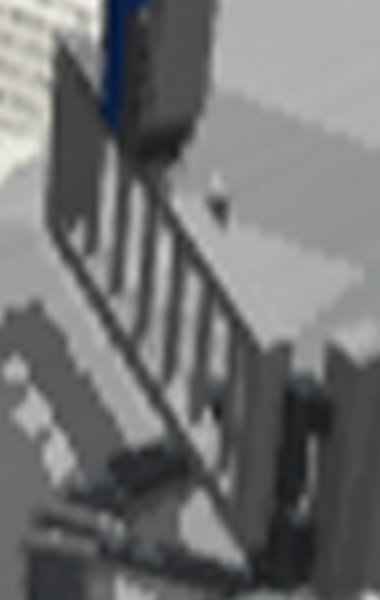

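The circle fit of the tool path is within 0.05 mm (no slip) and gives g≈1.79. The image overlay hints at slightly less, so I'll add about 0.08 rad, still short of the 2.0 stop.

Call:
{"method": "step_arm", "body": {
  "delta_pos": [
    [0.0049,-0.0002,0],
    [0.0049,-0.0002,0],
    [0,0,0],
    [0,0,0],
    [0,0,0],
    [0,0,0],
    [0,0,0],
    [0,0,0]
  ],
  "turn": [
    [0,0,2.29],
    [0,0,2.29],
    [0,0,0],
    [0,0,0],
    [0,0,0],
    [0,0,0],
    [0,0,0],
    [0,0,0]
  ]
}}

```text
time: 14.3
tool_pos: [0.5124, 0.2417, 0.1239]
tool_rot: [3.14, 0.001, 1.168]
wrist_force: [1.9, -2.0, 5.5]
grip_width: 0.0255
```

Run:
```python
from arc import *
H[:]=[.6273,.2003]; est()
im=r.grab_frame("scene"); cv2.imwrite("pics/f8.png",im[:,:,::-1])
im=cv2.resize(im[145:245,345:425,::-1],None,fx=6,fy=6)
for g,c in((1.57,(0,0,255)),(1.7,(0,255,255)),(1.87,(0,255,0))):
  for x in(-.006,.006):
    Q=[]
    for s in(.02,.19):
        q=Ro.from_euler("z",t-g).apply([x+.007,-s,0]); Q.append(tuple(int(e) for e in (proj("scene",[H[0]+q[0],H[1]+q[1],.022 if x<0 else .109])-[345,145])*6))
    cv2.line(im,*Q,c,1)
cv2.imwrite("pics/o8.png",im)
```

```text
g from pos 1.8808959180214284 yaw 1.8712414551010683 rad 0.12215450757881388 0.12227918874444663 [ 1.9107761  -1.95083059  5.50238242] 0.025459113292427872 [ 0.29  0.27  1.64 -0.    1.23  0.69]
gate-frame F [1.02217988 2.53218356 0.        ]
```

View pics/o8.png

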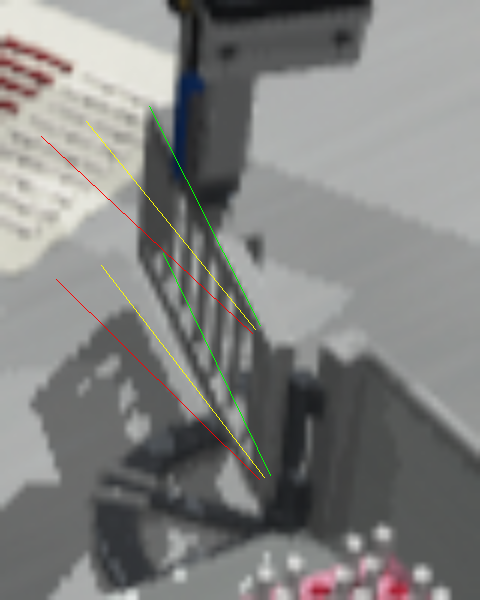

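View pics/f8.png

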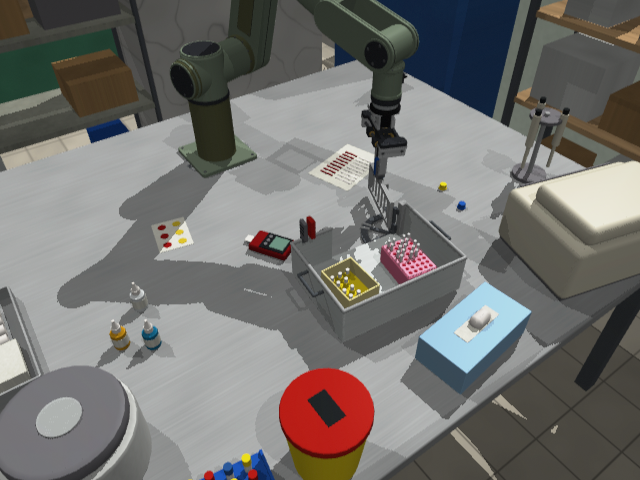

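The gate's top edge matches the 1.87 rad overlay, well past square. The red catch stays back, and the racks, meter, caps and bottles look undisturbed. Handing in.

```bash
python3 -c "
from station import r
print(r.close_job()); s=r.observe(); print(s['time'],s['tool_pos'],s['grip_width'])"
```

```text
the job is handed in; nothing more can be done
None
the job is handed in; nothing more can be done
```

The tray is open. I handed the job in at about 14 s with the gripper still holding the gate wide open, at about 1.87 rad.

- **Red catch:** I squeezed it first, with a grip setting of 8 N. It travelled about 16 mm, well beyond the 9 mm needed to clear the gate, and the last pictures show it still back.
- **Blue catch:** I squeezed it to its stop with a grip setting of 14 N. The closed width was 26 mm, which matches the stop. I then swung the gate out through the detent with it held.
- **Gate angle:** Tool position and tool yaw gave 1.88 and 1.87 rad. The fingers' path fitted a circle to within 0.05 mm up to 1.79 rad, so the grip did not slip on the catch.
- **Forces:** The highest wrist force reported after any move was about 9 N.
- **Rest of the scene:** By eye in the last pictures, the racks, meter, bottles and caps are where they were.

**One disagreement:** at about 1.79 rad, an overlay on the pictures suggested a slightly smaller angle, because my first hinge estimate was about 2 mm off. I corrected the hinge position and opened the gate 0.08 rad further. The gate's top edge then matched the 1.87 rad overlay, while its bottom edge lay a little off, by roughly the uncertainty in my hinge estimate.

I could not read the state after handing in, so my last readings are from just before it.

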